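# Refill the heat-sink feed track

## Robot

A 6-joint arm with a two-finger parallel gripper is mounted at the origin on a cart in front of the work surface, level with it; the furniture and walls round the work are solid. World frame = base frame: x ahead of the robot, y to its left, z up, the work surface at z = 0. Lengths are in m, angles in degrees, forces in N, time in s.
With the tool pointing down it reaches from about 0.4 to 0.925 m from the base axis. Payload 12.5 kg.
Tool frame: the origin (TCP) lies midway between the tips of the shut fingers; the grasp point (between the pads) lies 19 mm behind it (bot.pinch_z is the distance from the TCP to the grasp point, in m); z points along the fingers, y is the line along which they close (so a half turn about z gives the same grasp; the last joint's range is limited). The gripper opens to 95 mm and grips with 3 to 60 N. Pads are 20 mm wide; open, the fingers measure 119 mm over their backs; the gripper's body (75 mm by 180 mm) begins 59 mm behind the grasp point.
Start: joints at [-80.592, 28.126, 89.318, -0, 62.55, -6.05], TCP at [0.167, -0.602, 0.215] pointing down, gripper open.
Joint ranges: [-177.58, 177.58], [-47.91, 125.51], [2.72, 160], [-65.01, 245.01], [3.68, 167.84], [-153.87, 153.87]. Speed limits (degrees/s): [127.2, 127.2, 159.86, 180, 180, 180].

## Interface

Orientations are given as [roll, pitch, yaw] about the fixed x, y, z axes, in that order (R = Rz(yaw) Ry(pitch) Rx(roll)).
In Python, from cell import bot, state, viewer, ticket, finder gives the robot as it stands. Calls block until the motion is done:
- bot.move_pose(position, orientation): joint-space move of the TCP to a pose.
- bot.move_straight(position, speed=0.15, rotation=None): straight line of the TCP; rotation=None keeps the orientation; speed is the mean speed in m/s.
- bot.move_joints(angles): joint-space move.
- bot.set_gripper(opening, effort=None): opening from 0.0 (shut) to 1.0 (fully open); effort is the grip in N (None keeps the last); returns when the fingers have stopped.
- bot.wait(seconds).
- bot.ik(position, orientation): joint angles nearest the present ones, or None.
- state(): the state.
- viewer.snapshot(name): name is "scene" or "top" or "wrist"; returns the picture (384x512x3 uint8, blue, green, red); there is no depth.
- viewer.calibration(name): a dict with "mtx" (3x3 intrinsics, pixels), "rvec" (rotation vector, rad) and "tvec" (3), from world to camera coordinates, as OpenCV has them. Camera axes: x right, y down, z forward; pixel columns grow to the right and rows downward; lengths in m; the calibration is good to about 2 mm. A picture is of the moment at which its call begins: read the wrist's pose just before it. calibration takes no time and is no camera call; for the wrist camera it gives the pose at the moment of the call.
A pose or a line that the arm cannot do raises bot.IKError and nothing moves.
- ticket.hand_in(): hands the job in; it is judged then, once.
Trained networks look in the newest picture that a camera, given by its name, has taken for a name from the list of things; names that differ only in an ending like _2 or _b are one class to them, and where a whole thing is asked for, a point or a joint stands for the part that bears it (a point fixed in the world has none). Each returns a list of dicts, best first, with "conf" (0 to 1); they miss things now and then, are a little off and sometimes report something else, mostly with a low value. They report only what shows in the picture. A call takes as long as a camera call. They do not tell look-alikes from the thing itself.
- finder.silhouettes(camera, thing): "mask" (384x512 bool, what is visible of it) and "point" ([row, column] in pixels, amid what is visible of it).
- finder.pinpoint(camera, thing): "point" ([row, column] in pixels: a listed point, or the origin of a listed thing).
The state is a dict: "time_s": time; "q": joint angles; "qd": joint speeds; "joint_efforts": joint torques, N m; "eef_pos": TCP position; "eef_rot": TCP orientation; "force": force on the tool from outside, world axes, zero at the start; "moment": the same for the moment, N m; "grip_width": opening from 0.0 (shut) to 1.0 (fully open); "grasp_force": force on a finger pad.
Only numpy, scipy, OpenCV 4.12 (cv2) and the standard library are available. Lean on these libraries where they do the work, as an engineer would, in place of code of your own. Each camera call takes 0.05 s, during which the arm holds its last target. There are 200 camera calls.

## Task

The feed track for heat sinks has run empty: draw its spring-loaded follower back by the lever knob until you feel the rubber buffer, lean the lever into the notch of the catch plate and let it take the spring so that the follower stays back, and let go. Then set both loose heat sinks down flat into the track, fins up and running along the track, one behind the other between the front stop and the follower. Finally lift the lever back out of the notch and ease the follower forward in your hand, without letting it snap or ramming it, until it holds the two heat sinks in a closed row against the front stop; force nothing and leave the other things on the bench alone.

Things in the scene. Friction and masses are not known exactly. Their poses are not given: they have to be found in the camera images.
- track: Bare aluminium feed track fixed to the bench, base 258 x 60 mm. Origin on the bench, on the channel's centre line, under the inner face of the front stop; +x along the channel, the way the follower is drawn back; y across, z up. Front stop: two steel cheeks at x -6 to 0, tops at z 20 mm. From x = 156 mm the spring housing, tops at z 33 mm. Lever and catch plate stand on the +y side.
- channel (a point): Point of the track on the channel's floor, centre line, 40 mm behind the front stop (track x 40, y 0, z 7 mm). Axes as the track's. Channel: floor at z 7 mm, inner width 42.5 mm, walls 6 mm thick from x -6 to 150 mm, tops at z 14 mm, inner top edges bevelled 2.5 mm as a lead-in. Heat sinks may not be pressed on the track with more than 35 N.
- catch_zone (a point): Fixed point of the track (x 113, y 30, z 31 mm) amid the range of the catch plate: upright steel plate bolted outside the +y wall, y 27.5 to 32.5, top z 42 mm, with a 17 mm wide notch, open above, down to z 20. Its place along x is adjustable and NOT measured: front edge of the notch at x 101 to 125 mm. The lever's 8 mm shaft leans into it and bears on that edge.
- feed (a joint): Distance (m) of the follower's front face behind the front stop: 0 now, 0.080 with two heat sinks in a closed row, 0.093 to 0.117 (by the plate's place) when latched. Spring pushes it forward: 3 N at 0, 6 N at 0.1. Unlatched and let go it shoots forward; it may not run forward faster than 0.25 m/s.
- follower_face (a point): Middle of the flat front face of the steel follower, at z 16 mm of the track, axes as the track's. The block is 24 mm long, 39 wide, top at z 24 mm, carries the lever.
- follower: The follower block itself; origin on its front face plane, centre line, level with the bench. A rubber buffer on the catch plate meets its back 2 mm behind the latched place (feed 0.095 to 0.119) and yields about 1 mm per 7 N; only there, or up to 2 mm short of it, is the lever beside the notch. No more than 22 N may press on it, from buffer or heat sinks.
- lean (a joint): Lean of the lever (rad): 0 upright, 0.6 fully leaned to the track's +y side. Pivot on the follower, about the track's x direction, at y 15, z 14 mm, 12 mm behind the follower's front face. Light friction; stays where left. In the notch it holds from about 0.4 rad on while the spring presses its shaft on the front edge; to lift it out draw it back 1 to 2 mm first.
- lever: The lever with its knob: 8 mm steel shaft standing on the follower; origin on its pivot, z along the shaft, x as the track's.
- knob (a point): Black ball knob, 22 mm across, on the lever, 52 mm from the pivot; this point is the ball's centre: z 66 mm upright; z 57 mm and 29 mm further to +y at 0.6. Pinch it from above, one finger before and one behind it along the track, to pull and swing it; fingertips above z 44 mm clear the catch plate.
- sink_a: Heat sink, bare aluminium, 40 x 40 mm, 20 high, about 60 g: base 5 mm thick, seven upright fins. Origin at the centre of the underside, z up, x along the fins; outer fin flanks at y -19 and +20 mm. In the track: origin at z 7, x 20 mm (front) or 60 mm (second), 1.25 mm play each side; 13 mm of it stands above the walls, so the upper 12 mm of the flanks can be held to set it down.
- sink_b: The second heat sink, the same in all respects as sink_a; either may go in front.
- tin: Bystander: flat white tin with a lid, 47 mm across, 19 mm high, origin at the centre of its underside.
- wick: Bystander: flat round yellow spool, 44 x 66 x 11 mm, origin at the centre of its underside.
- tape_amber: Bystander: roll of amber tape lying flat, 67 mm across, 12 mm high, origin at the centre of its underside.
- driver: Bystander: small screwdriver with a green handle, 141 mm long, 13 mm thick, lying flat; origin at its middle.
There are look-alikes about, which are no part of the job. Leave any green, pink or yellow look-alike of the sink_b alone.

How it is judged (in metres and radians):
On the way, in this order (a step that is already met when the one before it is completed fails the run):
1. The follower is back and held by the lever in the catch plate's notch, the knob let go (value of joint feed above 0.09 m and value of joint lean above 0.38 rad and contact force between the fingers and lever below 0.1 N), for 0.2 s.
2. Both heat sinks lie flat in the channel, fins along it, before the latched follower (value of joint feed above 0.09 m and value of joint lean above 0.38 rad and z of sink_a in the frame of track between 0.005 and 0.0095 m and y of sink_a in the frame of track between -0.004 and 0.004 m and angle between the x axis of each of sink_a, sink_b and the x axis of track, either way round below 0.12 rad and angle between each of sink_a, sink_b's own z axis and vertical below 0.06 rad and z of sink_b in the frame of track between 0.005 and 0.0095 m and y of sink_b in the frame of track between -0.004 and 0.004 m), for 0.2 s.
At the end, for the whole second after the job is handed in: Both heat sinks flat on the channel floor (2.5 mm, 0.06 rad), fins along the track (0.12 rad), within 4 mm of its centre line, 17 to 63 mm from the front stop, in a closed row (feed value 0.0785 to 0.082 m), everything at rest (value of joint feed between 0.0785 and 0.082 m and velocity of joint feed between -0.01 and 0.01 m/s and z of sink_a in the frame of track between 0.005 and 0.0095 m and y of sink_a in the frame of track between -0.004 and 0.004 m and angle between the x axis of each of sink_a, sink_b and the x axis of track, either way round below 0.12 rad and angle between each of sink_a, sink_b's own z axis and vertical below 0.06 rad and x of sink_a in the frame of track between 0.017 and 0.063 m and linear speed of each of sink_a, sink_b below 0.02 m/s and z of sink_b in the frame of track between 0.005 and 0.0095 m and y of sink_b in the frame of track between -0.004 and 0.004 m and x of sink_b in the frame of track between 0.017 and 0.063 m); the robot touches nothing.
It fails at once if The follower is let snap: it runs forward faster than 0.25 m/s (velocity of joint feed below -0.25 m/s).
It fails at once if The follower is strained with more than 22 N, against the buffer or on the row (contact force between follower and catch_plate_c4 above 22 N or contact force between follower and sink_a above 22 N or contact force between follower and sink_b above 22 N).
It fails at once if A heat sink is forced into the track with more than 35 N (contact force between any of sink_a, sink_b and track above 35 N).
It fails at once if A bystander is moved by more than 20 mm (distance of any of tin, wick, tape_amber, driver from where it was at the start of the episode above 0.02 m).
It also fails if it takes over 72 s, if anything falls off the work surface, if the arm or the gripper's body presses on something with over 40 N, if the wrist force passes 120 N, or if a joint passes its speed limit or range.

## Working session

There is one attempt and no reset: what is moved stays moved. The work goes in short steps, each a Python script; the robot and the scene stay as the last script left them, time stands still between calls to the robot, and variables do not carry over. Pictures are saved under pics/ and viewed, at most 10 in all, crops included, and the job is handed in when it is done.

```bash
mkdir -p pics; ls; cat > h.py <<'E'
import numpy as np, cv2
from cell import bot,state,viewer,ticket,finder
def cal(n):
    c=viewer.calibration(n); return np.array(c["mtx"],float),np.array(c["rvec"],float),np.array(c["tvec"],float)
def ray(c,rc):
    K,r,t=c; R=cv2.Rodrigues(r)[0]
    d=R.T@np.linalg.solve(K,[rc[1],rc[0],1.]); return -R.T@t.ravel(),d
def at(c,rc,z):
    o,d=ray(c,rc); return o+d*(z-o[2])/d[2]
def proj(c,P):
    return cv2.projectPoints(np.array(P,float).reshape(-1,3),c[1],c[2],c[0],None)[0].reshape(-1,2)
E
python3 - <<'E'
from h import *
for n in("top","scene"):
    im=viewer.snapshot(n); cv2.imwrite(f"pics/{n}0.png",im)
    c=cal(n)
    for th in("sink_a","knob","channel","catch_zone","follower_face","track","tin","wick","tape_amber","driver"):
        z=dict(knob=.066,channel=.007,catch_zone=.031,follower_face=.016).get(th,0)
        for d in finder.pinpoint(n,th)[:6]:
            print(n,th,round(d["conf"],2),np.round(d["point"]),np.round(at(c,d["point"],z),4))
print(state())
a=[cv2.imread(f"pics/{n}0.png") for n in("top","scene")]
E
```

```text
pics
top sink_a 0.9 [148. 316.] [ 0.7137 -0.2698  0.    ]
top sink_a 0.85 [187. 358.] [ 0.621  -0.3615  0.    ]
top sink_a 0.83 [269. 207.] [ 0.4404 -0.0273  0.    ]
top sink_a 0.72 [286. 157.] [0.4035 0.0802 0.    ]
top sink_a 0.66 [276. 278.] [ 0.4259 -0.1805  0.    ]
top knob 0.4 [202. 306.] [ 0.5751 -0.2359  0.066 ]
top channel 0.89 [200. 293.] [ 0.5908 -0.2136  0.007 ]
top channel 0.49 [198. 306.] [ 0.5963 -0.2431  0.007 ]
top channel 0.18 [270. 206.] [ 0.4367 -0.0263  0.007 ]
top catch_zone 0.6 [208. 256.] [ 0.5694 -0.1318  0.031 ]
top catch_zone 0.56 [196. 292.] [ 0.5946 -0.2097  0.031 ]
top track 0.6 [199. 306.] [ 0.5946 -0.2429  0.    ]
top tin 0.81 [132. 225.] [ 0.7519 -0.0607  0.    ]
top wick 0.71 [263. 352.] [ 0.4535 -0.3408  0.    ]
top tape_amber 0.54 [140. 262.] [ 0.7319 -0.1444  0.    ]
top driver 0.41 [163. 158.] [0.6775 0.0912 0.    ]
scene sink_a 0.75 [266. 256.] [ 0.4405 -0.0105  0.    ]
scene sink_a 0.61 [165. 329.] [ 0.6182 -0.3653  0.    ]
scene sink_a 0.53 [156. 282.] [ 0.7178 -0.2699  0.    ]
scene sink_a 0.52 [297. 229.] [0.4014 0.0861 0.    ]
scene sink_a 
[... 523 characters left out ...]
78.] [0.6894 0.0844 0.    ]
{'time_s': 1.1, 'q': array([-8.05919637e+01,  2.81257414e+01,  8.93174640e+01,  8.91550573e-04,
        6.25497342e+01, -6.04850596e+00]), 'qd': array([-0.01857764, -0.05545398,  0.0099019 ,  0.03847256,  0.06662267,
        0.00426579]), 'joint_efforts': array([ 3.12302618e-03, -6.12472200e+01, -2.58425993e+01,  6.95734704e-02,
        4.45450726e-02,  8.66752771e-06]), 'eef_pos': array([ 0.16661721, -0.60240862,  0.21467473]), 'eef_rot': array([ 1.79992895e+02, -4.28536109e-05,  1.54561313e+01]), 'force': array([ 0.01760176, -0.68879429, -0.28869088]), 'moment': array([-0.03810365,  0.01480914, -0.00992143]), 'grasp_force': 0.0, 'grip_width': 0.9986669970861316}
```

View pics/top0.png

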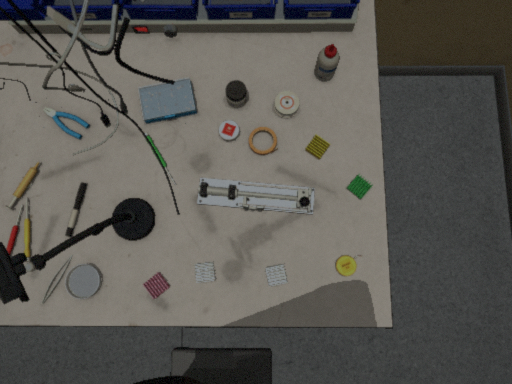

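View pics/scene0.png

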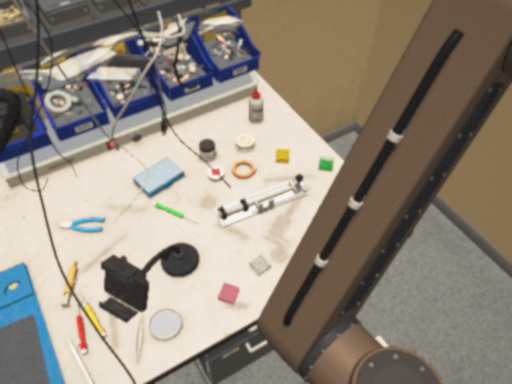

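Bare-aluminium sinks appear at top (row 272, col 205) and (274, 276). The pink (286,157), yellow (148,318) and green (187,358) ones are look-alikes. The track front is at the right end (col ~313). Now from near with the wrist camera.

```bash
python3 - <<'E'
from h import *
bot.move_pose([.50,-.22,.36],[180,0,-5])
s=state();c=cal("wrist");o,d=ray(c,[192,256]);print(s["eef_pos"],"cam",o,d/d[2])
im=viewer.snapshot("wrist");cv2.imwrite("pics/w1.png",im)
for th in("sink_a","knob","channel","catch_zone","follower_face","track"):
    z=dict(knob=.066,channel=.007,catch_zone=.031,follower_face=.016).get(th,0)
    for d in finder.pinpoint("wrist",th)[:4]:
        print(th,round(d["conf"],2),np.round(d["point"],1),np.round(at(c,d["point"],z),4))
E
```

```text
[ 0.49978299 -0.22061551  0.35969782] cam [ 0.57757812 -0.22756897  0.52935798] [ 0.28586504 -0.03386138  1.        ]
sink_a 0.97 [218.3 113.7] [0.3964 0.0825 0.    ]
sink_a 0.94 [ 76.7 330.3] [ 0.6252 -0.359   0.    ]
sink_a 0.85 [ 25.8 273.2] [ 0.7134 -0.2647  0.    ]
sink_a 0.78 [193.2 237.9] [ 0.4269 -0.1739  0.    ]
knob 0.61 [111.7 259.7] [ 0.5772 -0.2298  0.066 ]
channel 0.96 [101.7 242.9] [ 0.5968 -0.2018  0.007 ]
catch_zone 0.88 [119.6 200.8] [ 0.573  -0.1275  0.031 ]
follower_face 0.75 [110.9 258.4] [ 0.5787 -0.2278  0.016 ]
follower_face 0.61 [102.3 267.7] [ 0.5916 -0.2453  0.016 ]
follower_face 0.25 [112.8 261.9] [ 0.5749 -0.2337  0.016 ]
track 0.84 [104.7 266.9] [ 0.5881 -0.2441  0.    ]
```

View pics/w1.png

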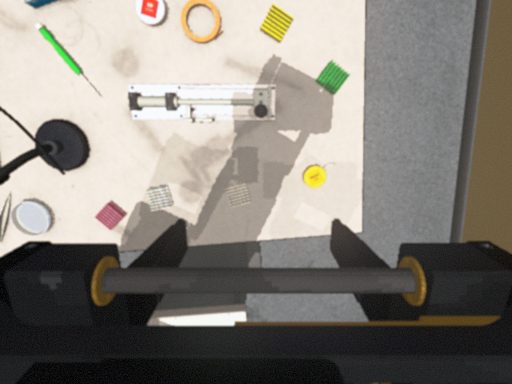

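Track runs from cols 130 to 275 at row ~102, with the knob at (111,260), catch plate at (118,202) and bare sinks at (197,160) and (193,238). I'll fit the track pose from two closer views and check it with an overlay.

```bash
cat >> h.py <<'E'
from scipy.optimize import least_squares
PTS=dict(track=(0,0,0),channel=(.04,0,.007),catch_zone=(.113,.030,.031))
def T(p,q):
    x,y,a=p; q=np.atleast_2d(np.array(q,float)); c,s=np.cos(a),np.sin(a)
    return np.c_[x+c*q[:,0]-s*q[:,1], y+s*q[:,0]+c*q[:,1], q[:,2]]
E
cat > s2.py <<'E'
from h import *
obs=[];views=[]
for k,(x,y,z) in enumerate([(.53,-.20,.20),(.56,-.17,.17),(.54,-.24,.17)]):
    bot.move_pose([x,y,z],[180,0,-5]); bot.wait(.2)
    c=cal("wrist"); im=viewer.snapshot("wrist"); views.append((c,im))
    for th in list(PTS)+["knob","follower_face"]:
        for d in finder.pinpoint("wrist",th)[:2]:
            print(k,th,round(d["conf"],2),np.round(d["point"],1))
            if d["conf"]>.6: obs.append((c,th,d["point"]))
def P(th,f=0): return PTS.get(th) or dict(knob=(.012+f,.015,.066),follower_face=(f,0,.016))[th]
def res(p): return np.concatenate([proj(c,T(p,P(th)))[0]-np.array(o)[::-1] for c,th,o in obs])
r=least_squares(res,[.59,-.243,np.radians(86)],loss="soft_l1",f_scale=2)
print(r.x,np.degrees(r.x[2])); 
for (c,th,o),e in zip(obs,res(r.x).reshape(-1,2)): print(th,np.round(e,1))
np.save("track.npy",r.x)
c,im=views[1];im=cv2.resize(im,None,fx=1.5,fy=1.5)
cv2.imwrite("pics/raw2.png",views[1][1]);cv2.imwrite("pics/raw3.png",views[2][1])
def line(a,b,col):
    u,v=proj(c,T(r.x,[a,b]))*1.5; cv2.line(im,tuple(map(int,u)),tuple(map(int,v)),col,1)
for y in(-.02125,.02125,.02725,-.02725): line((-.006,y,.014),(.15,y,.014),(0,0,255))
for x in(-.006,0): line((x,-.02,.02),(x,.02,.02),(0,255,0))
line((.156,-.03,.033),(.156,.03,.033),(0,255,0))
for x in (.101,.125): line((x,.0275,.042),(x,.0325,.042),(255,0,0))
cv2.imwrite("pics/ov2.png",im)
E
python3 s2.py
```

```text
0 track 0.57 [123.4 289.2]
0 channel 0.55 [121.1 257.1]
0 catch_zone 0.68 [148.2 196.4]
0 follower_face 0.9 [121.5 290.7]
1 track 0.77 [144.  319.6]
1 channel 0.76 [146.5 285.5]
1 catch_zone 0.89 [173.6 218.6]
1 catch_zone 0.39 [271.  271.9]
1 knob 0.61 [169.2 314.1]
1 knob 0.46 [144.8 321.2]
1 follower_face 0.89 [145.1 320.5]
2 track 0.65 [134.9 259.8]
2 channel 0.88 [132.3 227.5]
2 catch_zone 0.64 [163.  159.4]
2 knob 0.96 [154.1 246.9]
2 follower_face 0.69 [132.7 258. ]
2 follower_face 0.66 [261.7 218.4]
[ 0.59278607 -0.24495864  1.47707337] 84.63006992519732
catch_zone [ 0.3 -0.6]
follower_face [-1.2  0.7]
track [-2.6  1.1]
channel [-1.  -0.9]
catch_zone [2.4 0.8]
knob [ 3.4 -1.4]
follower_face [-0.6  1.6]
track [-0.5 -1.3]
channel [-2.4  1.5]
catch_zone [-1.6 -0.6]
knob [0.2 0.1]
follower_face [1.3 2. ]
follower_face [  40.9 -127. ]
```

View pics/ov2.png

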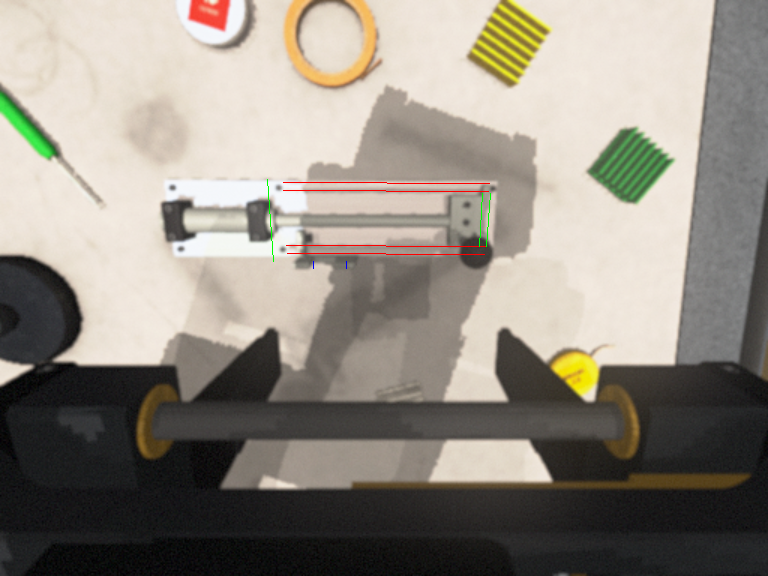

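The overlay matches the track within about 1–2 mm. Grasp the knob and draw back, watching the force.

```bash
cat >> h.py <<'E'
def trk(): return np.load("track.npy")
def yawx(): return (np.degrees(trk()[2])-90)      # fingers close along track x
def W(q): return T(trk(),q)[0]
def inv(P):
    x,y,a=trk(); d=np.array(P)[:2]-[x,y]; return np.array([np.cos(a)*d[0]+np.sin(a)*d[1],-np.sin(a)*d[0]+np.cos(a)*d[1],P[2]])
def ft():
    f=np.mean([ (bot.wait(.03),state()["force"])[1] for _ in range(4)],axis=0)
    a=trk()[2]; return np.array([np.cos(a)*f[0]+np.sin(a)*f[1],-np.sin(a)*f[0]+np.cos(a)*f[1],f[2]])
E
python3 - <<'E'
from h import *
bot.set_gripper(.6)
bot.move_pose(W((.012,.015,.12)),[180,0,yawx()])
bot.move_straight(W((.012,.015,.055)),.1)
f0=ft();print("t",state()["time_s"],f0)
bot.set_gripper(0,12)
s=state();print(s["grip_width"],s["grasp_force"],inv(s["eef_pos"]),ft()-f0)
for x in(.03,.06,.085,.095):
    bot.move_straight(W((.012+x,.015,.055)),.06); print(x,inv(state()["eef_pos"]),np.round(ft()-f0,2),state()["grip_width"])
np.save("f0.npy",f0)
im=viewer.snapshot("wrist");cv2.imwrite("pics/w4.png",im);print(state()["time_s"])
E
```

```text
t 8.4 [0.17896873 0.31165097 0.1454532 ]
0.21632987163719672 12.000120878219604 [0.01228795 0.01503431 0.05500632] [ 3.07683992 -0.01861202  0.8323302 ]
0.03 [0.04205743 0.01501066 0.05502101] [-3.99  1.16 -0.  ] 0.21782351995707783
0.06 [0.07183572 0.01503222 0.05502296] [-4.83  1.64  0.95] 0.22369672158958506
0.085 [0.09661928 0.01508973 0.05499066] [-6.05  2.42  1.06] 0.2183398966055858
0.095 [0.10655799 0.01511992 0.05500356] [-5.69  3.08  1.32] 0.21808319982381827
11.9833
```

```bash
python3 - <<'E'
from h import *
f0=np.load("f0.npy")
x=.1075
while x<.135:
    x+=.001
    bot.move_straight(W((x,.0165,.055)),.02); p=inv(state()["eef_pos"]);f=ft()-f0
    print(round(x,4),np.round(p,4),np.round(f,2))
    if f[0]<-10.5: break
print(state()["time_s"])
E
```

```text
0.1085 [0.1077 0.0161 0.055 ] [-6.23 -0.73 -0.59]
0.1095 [0.1087 0.016  0.055 ] [-5.56 -0.28 -0.13]
0.1105 [0.1097 0.016  0.055 ] [-6.45 -0.32 -0.93]
0.1115 [0.1107 0.016  0.055 ] [-6.28 -0.62 -0.48]
0.1125 [0.1117 0.016  0.055 ] [-6.25 -0.44 -0.31]
0.1135 [0.1127 0.016  0.055 ] [-6.57 -0.27 -0.15]
0.1145 [0.1137 0.016  0.055 ] [-6.21 -0.41 -0.62]
0.1155 [0.1147 0.016  0.055 ] [-6.02 -0.34 -0.47]
0.1165 [0.1157 0.016  0.055 ] [-6.33 -0.56 -0.14]
0.1175 [0.1167 0.016  0.055 ] [-5.88 -0.47 -0.76]
0.1185 [0.1176 0.016  0.055 ] [-6.42 -0.27 -0.11]
0.1195 [0.118  0.0159 0.0551] [-11.47  -0.39  -0.54]
16.5917
```

Buffer felt at TCP x ≈ 0.118. Lean the lever.

```bash
python3 - <<'E'
from h import *
f0=np.load("f0.npy")
def go(x,l,v=.03,dy=.001): bot.move_straight(W((x,.015+dy+.052*np.sin(l),.003+.052*np.cos(l))),v)
def rep(k):
    s=state();print(k,np.round(inv(s["eef_pos"]),4),np.round(ft()-f0,2),round(s["grip_width"],3))
    return
for l in(.1,.2,.3,.4,.5,.56):
    go(.119,l);rep(l)
    if abs((ft()-f0)[1])>8: print("stop");break
print(state()["time_s"])
E
```

```text
0.1 [0.1178 0.0206 0.0548] [-8.32 -0.61 -0.78] 0.222
0.2 [0.1178 0.0257 0.0541] [-8.79 -0.11 -0.11] 0.222
0.3 [0.1178 0.0307 0.0528] [-8.46 -0.59 -0.14] 0.223
0.4 [0.1178 0.0356 0.0511] [-8.99  0.07  0.39] 0.223
0.5 [0.1178 0.0403 0.0488] [-9.29 -0.14  0.96] 0.22
0.56 [0.1178 0.0429 0.0472] [-9.38 -0.36  0.2 ] 0.225
20.05
```

```bash
python3 - <<'E'
from h import *
f0=np.load("f0.npy")
p=inv(state()["eef_pos"]);y,z=.015+.001+.052*np.sin(.56),.003+.052*np.cos(.56)
x=.119
while x>.112:
    x-=.0007
    bot.move_straight(W((x,y,z)),.02);f=ft()-f0;print(round(x,4),np.round(inv(state()["eef_pos"])[:1],4),np.round(f,1))
    if f[0]>-1: break
bot.set_gripper(.35); q=inv(state()["eef_pos"])
bot.wait(.2);bot.move_straight(W((q[0],y,.10)),.1)
print(state()["time_s"],state()["grip_width"],np.round(ft()-f0,2),q)
bot.move_pose([.55,-.20,.20],[180,0,-5]); bot.wait(.2)
im=viewer.snapshot("wrist");cv2.imwrite("pics/w5.png",im);c=cal("wrist")
for th in("knob","follower_face"):print(th,finder.pinpoint("wrist",th)[:2])
u=proj(c,T(trk(),[(.118,.044,.058),(.104,0,.016)]));print(u[:,::-1])
def line(a,b,col):
    u,v=proj(c,T(trk(),[a,b]))*1.5; cv2.line(im,tuple(map(int,u)),tuple(map(int,v)),col,1)
im=cv2.resize(im,None,fx=1.5,fy=1.5)
for yy in(-.02125,.02125): line((-.006,yy,.014),(.08,yy,.014),(0,0,255))
line((0,-.02,.02),(0,.02,.02),(0,255,0))
cv2.imwrite("pics/ov5.png",cv2.resize(im[100:400,150:550],None,fx=2,fy=2))
E
```

```text
0.1183 [0.1175] [-6.5 -0.7  0.7]
0.1176 [0.1168] [-6.3 -0.4  0.3]
0.1169 [0.1161] [-6.2 -0.3  0.2]
0.1162 [0.1154] [-6.2 -0.9  0.4]
0.1155 [0.1153] [-4.8 -2.5 -0.9]
0.1148 [0.115] [-0.2 -3.6 -1.3]
23.725 0.35071326448960993 [-0.19 -0.35  0.22] [0.11480594 0.04374815 0.04702738]
knob [{'point': [175.0, 194.2], 'conf': 0.88}]
follower_face [{'point': [137.5, 210.1], 'conf': 0.57}]
[[179.34029483 191.30554387]
 [137.01050961 208.2786393 ]]
```

View pics/ov5.png

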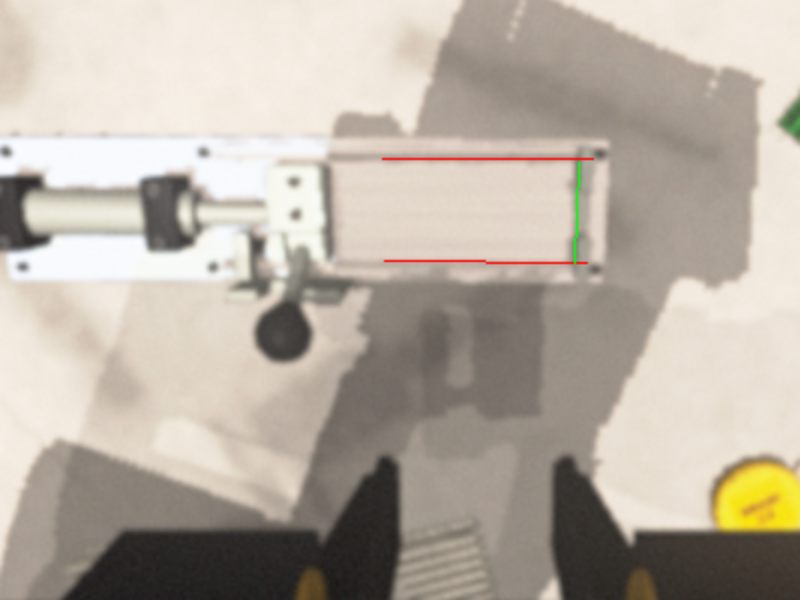

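Follower is latched (face near col 330, knob leaned at (330,283) in the crop), and the channel overlay fits. Now a closer look at the two sinks.

```bash
cat > s6.py <<'E'
from h import *
bot.set_gripper(.7)
crops=[]
for k,(x,y) in enumerate([(.427,-.176),(.431,-.022)]):
    bot.move_pose([.42,y,.22],[180,0,0]);bot.wait(.15)
    c=cal("wrist");im=viewer.snapshot("wrist")
    ds=finder.pinpoint("wrist","sink_a")
    P=[at(c,d["point"],0) for d in ds]
    i=min(range(len(P)),key=lambda i:np.hypot(P[i][0]-x,P[i][1]-y)); p=P[i]
    print(k,ds[i]["conf"],ds[i]["point"],p)
    # rectify plane z=.02 : 0.25 mm/px, +-30mm ; rows = +x up, cols = -y right
    corners=np.array([(p[0]+.03,p[1]+.03,.02),(p[0]+.03,p[1]-.03,.02),(p[0]-.03,p[1]-.03,.02),(p[0]-.03,p[1]+.03,.02)])
    H=cv2.getPerspectiveTransform(proj(c,corners).astype(np.float32),np.float32([(0,0),(240,0),(240,240),(0,240)]))
    r=cv2.warpPerspective(im,H,(240,240)); g=cv2.cvtColor(r,cv2.COLOR_BGR2GRAY).astype(float)[60:180,60:180]
    gx,gy=cv2.Sobel(g,6,1,0),cv2.Sobel(g,6,0,1)
    th=.5*np.arctan2(2*(gx*gy).sum(),(gx*gx-gy*gy).sum())   # across-fin direction in image (col,row)
    wx,wy=-np.sin(th),-np.cos(th)                             # to world
    phi=(np.degrees(np.arctan2(wy,wx))+90)%180
    sil=finder.silhouettes("wrist","sink_a"); j=min(range(len(sil)),key=lambda j:np.hypot(*(np.array(sil[j]["point"])-ds[i]["point"])))
    m=cv2.warpPerspective(sil[j]["mask"].astype(np.uint8),H,(240,240)); cn=max(cv2.findContours(m,0,2)[0],key=cv2.contourArea)
    (u,v),wh,an=cv2.minAreaRect(cn); print("fins",phi,"rect",p[0]+.03-v*.00025,p[1]+.03-u*.00025,wh,an)
    cv2.drawContours(r,[cn],-1,(0,0,255),1)
    np.save(f"sink{k}.npy",[p[0]+.03-v*.00025,p[1]+.03-u*.00025,phi,p[0],p[1]]); crops.append(r)
cv2.imwrite("pics/sinks.png",np.hstack(crops));print(state()["time_s"])
E
python3 s6.py
```

```text
0 0.85 [164.2, 256.0] [ 0.42772197 -0.17316319  0.        ]
fins 99.76700946171945 rect 0.4298477735105933 -0.1747818742827027 (169.85923767089844, 155.38262939453125) 78.87081146240234
1 0.71 [156.5, 256.9] [ 0.43808245 -0.02120761  0.        ]
fins 95.92313264990125 rect 0.4351522383993118 -0.021334436322463405 (181.88095092773438, 152.02804565429688) 79.35077667236328
27.4
```

View pics/sinks.png

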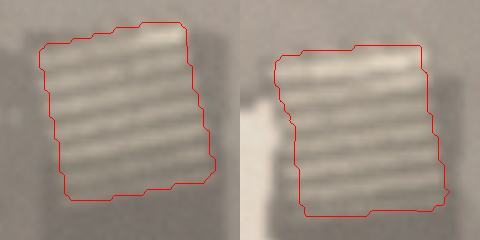

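Both are the bare-aluminium ones, with fins at about 100° and 96°. Pick and place the first.

```bash
cat > place.py <<'E'
import sys
from h import *
k,tx=int(sys.argv[1]),float(sys.argv[2])
s=np.load(f"sink{k}.npy"); cx,cy=(s[:2]+s[3:5])/2; phi=s[2]
bot.move_pose([cx,cy,.07],[180,0,phi]); bot.move_straight([cx,cy,.0085],.12)
bot.set_gripper(0,20); st=state(); print("grip",st["grip_width"]*.095,st["grasp_force"])
bot.move_straight([cx,cy,.08],.15)
yw=np.degrees(trk()[2])
bot.move_pose(W((tx,0,.08)),[180,0,yw]); bot.move_straight(W((tx,0,.034)),.15); f0=ft()
z=.034
while z>.0160:
    z-=.002 if z>.0245 else .001
    bot.move_straight(W((tx,0,z)),.03); f=ft()-f0; 
    if z<.026: print(round(z,4),np.round(inv(state()["eef_pos"]),4),np.round(f,1))
    if np.abs(f).max()>8: break
print(state()["time_s"],state()["grip_width"]*.095)
E
python3 place.py 0 .0225
```

```text
grip 0.039253099832818085 19.873778522014618
0.026 [ 0.0225 -0.      0.026 ] [ 0.5 -0.2 -0.8]
0.024 [ 0.0225 -0.      0.024 ] [ 0.5  0.  -0.5]
0.023 [ 0.0225 -0.      0.023 ] [ 0.7  0.3 -0.5]
0.022 [ 0.0225 -0.      0.022 ] [-0.1  0.4 -0.6]
0.021 [ 0.0225 -0.      0.021 ] [ 0.6  0.  -0.8]
0.02 [ 0.0225 -0.      0.02  ] [ 0.2  0.3 -0.8]
0.019 [0.0225 0.     0.019 ] [ 0.4  0.1 -0.9]
0.018 [ 0.0225 -0.      0.018 ] [ 0.3  0.2 -1.3]
0.017 [ 0.0225 -0.      0.017 ] [-0.  -0.3 -0.7]
0.016 [0.0225 0.     0.016 ] [ 0.1  0.2 -0.8]
37.35 0.039134409764839034
```

Slid in freely. Release it and place the second.

```bash
sed -i 's/z-=.002 if z>.0245 else .001/z-=.004 if z>.0245 else .002/; s/range(4)/range(2)/' place.py h.py
python3 - <<'E'
from h import *
bot.set_gripper(.5); bot.move_straight(W((.0225,0,.07)),.15); bot.set_gripper(.65)
E
python3 place.py 1 .066 && python3 - <<'E'
from h import *
bot.set_gripper(.5); bot.move_straight(W((.066,0,.08)),.15)
bot.move_pose([.55,-.20,.17],[180,0,yawx()]); bot.wait(.1)
im=viewer.snapshot("wrist");cv2.imwrite("pics/w7.png",im);c=cal("wrist")
for z,th in((.007,"sink_a"),(.057,"knob"),(.016,"follower_face")):
    for d in finder.pinpoint("wrist",th)[:3]:print(th,d["conf"],inv(at(c,d["point"],z)))
cv2.imwrite("pics/c7.png",cv2.resize(im[60:260,60:400],None,fx=2.3,fy=2.3));print(state()["time_s"])
E
```

```text
grip 0.0389923896344578 20.0010484457016
0.022 [0.066  0.0001 0.0219] [-0.1  0.1  0.3]
0.02 [ 0.066 -0.     0.02 ] [ 0.7 -0.9 -0.7]
0.018 [0.066 0.    0.018] [-0.3 -0.1  0.3]
0.016 [0.066  0.     0.0159] [0.1 0.7 0.4]
45.0417 0.038930372954340285
sink_a 0.76 [0.30237532 0.21174824 0.007     ]
sink_a 0.67 [-0.10926986 -0.0410574   0.007     ]
sink_a 0.6 [0.02294471 0.00280296 0.007     ]
knob 0.68 [0.11486236 0.04413052 0.057     ]
knob 0.57 [ 0.09225158 -0.0041656   0.057     ]
follower_face 0.72 [0.10059261 0.00101726 0.016     ]
47.7
```

View pics/c7.png

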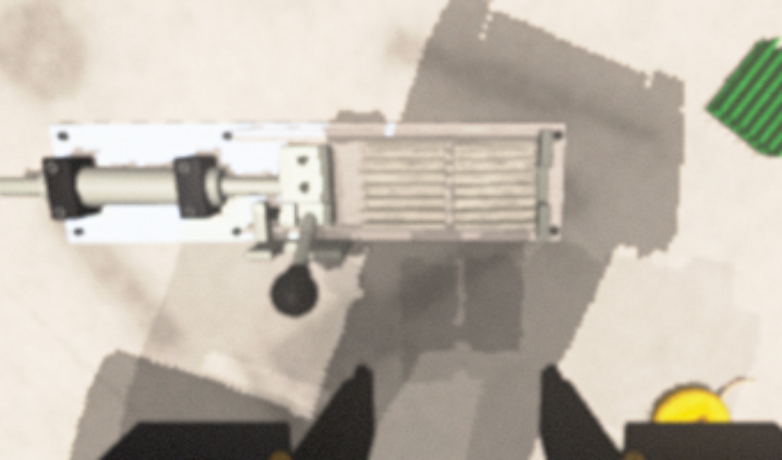

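Both sinks lie in the channel at crop cols 365–535, fins along it, with the follower still latched. Now unlatch.

```bash
python3 - <<'E'
from h import *
bot.set_gripper(.45)
bot.move_pose(W((.1148,.0437,.09)),[180,0,yawx()]); bot.move_straight(W((.1148,.0437,.047)),.12); f0=ft();np.save("f0.npy",f0)
bot.set_gripper(0,12); print(state()["grip_width"],np.round(ft()-f0,1),state()["time_s"])
for x in(.1158,.1166,.1172):
    bot.move_straight(W((x,.0437,.047)),.02);print(x,np.round(inv(state()["eef_pos"]),4),np.round(ft()-f0,1))
    if (ft()-f0)[0]<-8.5: break
x=inv(state()["eef_pos"])[0]+.0008
def go(l): bot.move_straight(W((x,.016+.052*np.sin(l),.003+.052*np.cos(l))),.04); print(l,np.round(inv(state()["eef_pos"]),4),np.round(ft()-f0,1))
go(.42)
if abs((ft()-f0)[1])<6: go(.22)
print(state()["time_s"])
E
```

```text
0.22236593741774444 [0.5 0.3 3.7] 49.725
0.1158 [0.1152 0.0435 0.0473] [-4.9  1.3  4.3]
0.1166 [0.1158 0.0435 0.0473] [-6.2  0.5  4.7]
0.1172 [0.1164 0.0435 0.0473] [-6.4  1.   3.6]
0.42 [0.1164 0.0372 0.0505] [-6.6  1.6  2.6]
0.22 [0.1164 0.0272 0.0537] [-6.8  1.2  1.4]
51.8167
```

```bash
python3 - <<'E'
from h import *
f0=np.load("f0.npy"); x=.1172
bot.move_straight(W((x,.0165,.055)),.04);print(np.round(inv(state()["eef_pos"]),4),np.round(ft()-f0,1))
bot.move_straight(W((.096,.0163,.055)),.04);print(np.round(inv(state()["eef_pos"]),4),np.round(ft()-f0,1))
x=.096
while x>.087:
    x-=.0006
    bot.move_straight(W((x,.0163,.055)),.02);f=ft()-f0;print(round(x,4),np.round(inv(state()["eef_pos"])[0],4),np.round(f,1))
    if f[0]>0: break
print(state()["time_s"],state()["grip_width"])
E
```

```text
[0.1163 0.0162 0.055 ] [-6.4 -0.3  1.4]
[0.0951 0.0163 0.055 ] [-5.8  0.7  1.6]
0.0954 0.0946 [-6.3 -0.4  1.3]
0.0948 0.0941 [-5.8  0.8  1.1]
0.0942 0.0937 [-6.5  0.5  0.6]
0.0936 0.0932 [-6.2  0.9  1.1]
0.093 0.0928 [-6.4  0.5  1.2]
0.0924 0.0926 [-2.4  0.6  0.9]
0.0918 0.0922 [3.4 0.5 2. ]
55.275 0.22046121002211524
```

The row is closed and takes the spring. Let go and check.

```bash
python3 - <<'E'
from h import *
bot.move_straight(W((.0921,.0163,.055)),.02)
bot.set_gripper(.45); bot.wait(.2); bot.move_straight(W((.0922,.0163,.12)),.12)
bot.move_pose([.55,-.20,.17],[180,0,yawx()]); bot.wait(.1)
im=viewer.snapshot("wrist");cv2.imwrite("pics/c8.png",cv2.resize(im[60:260,60:400],None,fx=2.3,fy=2.3));print(state()["time_s"])
E
```

```text
57.5917
```

View pics/c8.png

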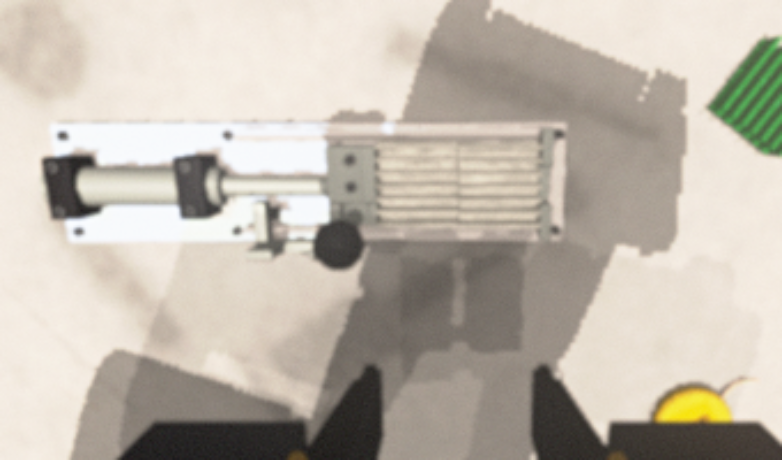

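The two sinks form a closed row between the stop (col ~543) and the follower face (col ~375), and the arm is clear.

```bash
python3 -c "
from cell import ticket;print(ticket.hand_in())"
```

```text
the job is handed in; nothing more can be done
None
```

The job is handed in at about 58 s of the 72 s allowed: both heat sinks lie in a closed row between the front stop and the follower, which was eased forward in the hand, and the last picture shows the arm clear; no verdict came back.

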